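# Bring the moulded panel's mark under the punch and mark it

## Robot

A 7-joint arm with a two-finger parallel gripper is mounted at the origin on the work surface. World frame = base frame: x ahead of the robot, y to its left, z up, the work surface at z = 0. Lengths are in m, angles in degrees, forces in N, time in s.
With the tool pointing down it reaches from about 0.4 to 0.85 m from the base axis. Payload 4.5 kg.
Tool frame: the origin (TCP) lies midway between the tips of the shut fingers; the grasp point (between the pads) lies 19 mm behind it (env.grip_depth is the z of the grasp point in the tool frame, in m); z points along the fingers, y is the line along which they close (so a half turn about z gives the same grasp; the last joint's range is limited). The gripper opens to 85 mm and grips with 20 to 120 N. Pads are 22 mm wide; open, the fingers measure 114 mm over their backs; the gripper's body (76 mm by 85 mm) begins 54 mm behind the grasp point. The pads swing forward as they close: fully open they stand 13 mm farther back than shut.
Start: joints at [76.879, 39.483, -11.15, 89.685, 9.013, 51.709, -12.324], TCP at [0.162, -0.604, 0.231] pointing down, gripper open.
Joint ranges: [-172.22, 172.22], [-26.19, 119.32], [-84.43, 86.54], [7.71, 146.69], [-57.33, 237.33], [2.42, 119.75], [-152.13, 152.13]. Speed limits (degrees/s): [147.25, 147.25, 180, 180, 180, 180, 180].

## Interface

Orientations are given as a 3x3 rotation matrix whose columns are the frame's x, y, z axes.
In Python, from plant import env gives the robot as it stands. The module is installed in compiled form; this text tells all that it offers.
- The arm moves only by the tool send_rows, never from a script. Its argument "steps" is a list of rows, each a list of 3 entries, a list of its own where there are three numbers: the finger opening in mm, from 0 to 85.4, then the shift along the tool's x, y, z in units of 30 mm (1.0 is 30 mm), then the turn, a rotation vector about the tool's x, y, z in rad. A call has 1 to 8 rows; each row is the pose to reach, as a shift and turn from the pose commanded when the call began, along the tool's axes at that moment; what a row does not reach only later rows make up. A row lasts 1/8 s, in which the tool goes at most 62.5 mm and 10.7 degrees, less where a joint would pass 70% of its speed; a pose out of reach is approached as far as the arm can. A call with a gripper value outside its range is refused whole. The fingers move at their own pace and stop on an object; "newtons" is the grip in N (left out, the last holds). Time passes only in rows, so rows that repeat a pose let the fingers close. It gives the time, the measured TCP pose, the force, the opening and the grip force at its end, in the units of the state.
- env.get_state(): the state, without advancing time (a new reading comes with each control period).
- env.capture(name): name is "scene" or "top" or "wrist"; returns (picture, depth): 384x512x3 uint8, blue, green, red; 384x512 float32, m along the optical axis (not along the pixel's ray), 0 where there is no reading.
- env.get_calibration(name): a dict with "K" (3x3 intrinsics, pixels), "view" (4x4, takes a point from world to camera coordinates). Camera axes: x right, y up, looking along -z (the intrinsics and any distortion apply to the point x, -y, -z); pixel columns grow to the right and rows downward; lengths in m; the calibration is good to about 2 mm. A picture is of the moment at which its call begins: read the wrist's pose just before it. get_calibration takes no time and is no camera call; for the wrist camera it gives the pose at the moment of the call.
- env.job_done(): hands the job in; it is judged then, once.
Trained networks look in the newest picture that a camera, given by its name, has taken for a name from the list of things; names that differ only in an ending like _2 or _b are one class to them, and where a whole thing is asked for, a point or a joint stands for the part that bears it (a point fixed in the world has none). Each returns a list of dicts, best first, with "confidence" (0 to 1); they miss things now and then, are a little off and sometimes report something else, mostly with a low value. They report only what shows in the picture. A call takes as long as a camera call. They do not tell look-alikes from the thing itself.
- env.search_frame(camera, target): "extent" ([left, top, right, bottom] in pixels, round what is visible of it).
- env.mark_of(camera, target): "location" ([row, column] in pixels: a listed point, or the origin of a listed thing).
The state is a dict: "clock": time; "qpos": joint angles; "joint_vel": joint speeds; "effort": joint torques, N m; "eef_pos": TCP position; "tool_rot": TCP orientation; "wrist_force": force on the tool from outside, world axes, zero at the start; "torque": the same for the moment, N m; "width": finger opening in m; "grip_force": force on a finger pad.
Only numpy, scipy, OpenCV 4.12 (cv2) and the standard library are available. Lean on these libraries where they do the work, as an engineer would, in place of code of your own. Each camera call takes 0.05 s, during which the arm holds its last target. There are 200 camera calls.

## Task

Lift the white moulded panel out of its plywood cradle, lay it flat on the steel table of the hand press with its small drawn circle still well short of the punch, and let go of it. Then slide it flat along the table until the punch tip stands over the inside of the circle, and press the black knob down until the tip touches the panel there. Let the punch spring back, leave the panel lying where it was marked, and do not disturb the jar or the sanding block.

Things in the scene. Friction and masses are not known exactly. Their poses are not given: they have to be found in the camera images.
- panel: White moulded panel 14 mm thick, 0.22 kg. Origin: centre of its underside, z up. Square hub 28 x 28 mm on the middle (sides along x, y), top at z = 44 mm. The marked arm, along +x, ends in a round lobe of radius 30 mm centred at x = 55; the straight tail, along -x, is 34 mm wide and ends at x = -85; two arms along y end in round lobes of radius 26 mm centred at y = +-45.
- circle (a point): Centre of the dark drawn circle (8 mm across, with four short cross-hair lines around it), on the panel's upper face at x = 58, y = 0, z = 14 mm in the panel's frame; same axes as the panel.
- cradle: Fixed plywood cradle holding the panel at the start, 200 x 172 mm (x, y), origin at the centre of its underside. Floor 4 mm thick; rim and four corner blocks reach 26 mm above the bench and fill the notches between the panel's arms with about 6 mm of play, so only the hub can be taken there.
- press: Fixed grey hand marking press. Origin on the bench right below the punch tip, z up. Level steel table 30 mm above the bench, x = -218 to 98, y = -84 to 88 mm, approached from -x. Column at y = -138 to -96, x within +-25 mm; it carries a head over the tip: x within +-22, y = -138 to 22, z = 90 to 160 mm.
- tip (a point): Pointed end of the steel punch, facing down, 52 mm above the bench when up (8 mm above a panel lying on the press table). It moves with the punch.
- knob_top (a point): Centre of the top of the round black knob (40 mm across) on the upper end of the punch, 208 mm above the bench when up, straight above the tip.
- punch (a joint): Downward travel of the punch in m: 0 up (its spring returns it), 0.014 fully down; about 0.008 brings the tip onto the panel, at about 5 N.
- jar: Bystander: grey jar, 60 mm across, 75 mm high, origin at the centre of its underside.
- sanding_block: Bystander: cork sanding block 100 x 60 x 30 mm, origin at the centre of its underside.
Mind the look-alikes: they are no part of the job. Of the things that look like the panel, the smaller one is meant.

How it is judged (in metres and radians):
On the way, in this order (a step that is already met when the one before it is completed fails the run):
1. the panel lies flat and still on the press table, let go, its circle still more than 20 mm from the punch tip (z of panel in the frame of press between 0.027 and 0.033 m and angle between panel's own z axis and vertical below 0.05 rad and linear speed of panel below 0.01 m/s and contact force between the fingers and panel below 0.05 N and horizontal distance between circle and tip above 0.02 m), for 0.2 s.
2. the circle is under the tip (centre within 4 mm), the panel flat and still (z of panel in the frame of press between 0.027 and 0.033 m and angle between panel's own z axis and vertical below 0.05 rad and linear speed of panel below 0.01 m/s and horizontal distance between circle and tip below 0.004 m), for 0.2 s.
3. the punch is pressed down until its tip meets the panel inside the circle (z of panel in the frame of press between 0.027 and 0.033 m and angle between panel's own z axis and vertical below 0.05 rad and horizontal distance between circle and tip below 0.004 m and z of tip in the frame of panel below 0.0155 m), for 0.1 s.
At the end, for the whole second after the job is handed in: The panel lies flat, at rest on the press table, the centre of its circle within 4 mm (horizontally) of the punch tip, and the punch is back up (within 2 mm) (all of step 2 and value of joint punch below 0.002 m); the robot touches nothing.
It fails at once if the punch is pushed down (over 5 mm) while its tip is not over the circle (value of joint punch above 0.005 m and horizontal distance between circle and tip above 0.005 m).
It fails at once if the panel is lifted off the table (over 6 mm) near the punch instead of slid (horizontal distance between circle and tip below 0.03 m and z of panel in the frame of press above 0.036 m).
It fails at once if the jar is moved more than 30 mm or tipped (distance of jar from where it was at the start of the episode above 0.03 m or angle between jar's own z axis and vertical above 0.5 rad).
It fails at once if the sanding block is moved more than 30 mm or tipped (distance of sanding_block from where it was at the start of the episode above 0.03 m or angle between sanding_block's own z axis and vertical above 0.5 rad).
It also fails if it takes over 67 s, if anything falls off the work surface, if the arm or the gripper's body presses on something with over 40 N, if the wrist force passes 120 N, or if a joint passes its speed limit or range.

## Working session

There is one attempt and no reset: what is moved stays moved. The work goes in short steps, Python scripts to look and compute and a tool call to move; the robot and the scene stay as the last step left them, time stands still between calls to the robot, and variables do not carry over. Pictures are saved under pics/ and viewed, at most 10 in all, crops included, and the job is handed in when it is done.

Besides the shell and the picture viewer there is one more tool, called after "Emit:" as name(argument=value, ...) on one line, values as JSON. send_rows: Moves the arm, as the interface text tells. Its arguments: {"type":"object","properties":{"steps":{"type":"array","items":{"type":"array"}},"newtons":{"type":"number"}},"required":["steps"]}

```bash
mkdir -p pics
cat > h.py <<'E'
import numpy as np, cv2
from plant import env
def px2w(cal,u,v,d=None,z=None):
    K=np.array(cal["K"]);V=np.linalg.inv(np.array(cal["view"]))
    r=np.linalg.inv(K)@[u,v,1.]; r=np.array([r[0],-r[1],-r[2]])
    R,t=V[:3,:3],V[:3,3]; w=R@r
    s=d if z is None else (z-t[2])/w[2]
    return t+s*w
E
python3 - <<'E'
from h import *
ims=[]
for n in ["scene","top"]:
    im,d=env.capture(n); c=env.get_calibration(n); print(n,{k:np.round(v,3).tolist() for k,v in c.items()})
    cv2.imwrite(f"pics/{n}0.png",im); np.save(f"{n}d.npy",d)
    for t in ["panel","circle","cradle","press","tip","knob_top","jar","sanding_block"]:
        for m in env.mark_of(n,t)[:3]:
            r,q=m["location"]; rr,qq=int(np.clip(r,0,383)),int(np.clip(q,0,511))
            print(t,round(m["confidence"],2),round(r),round(q),np.round(px2w(c,q,r,d[rr,qq]),3))
print(env.get_state())
E
```

```text
scene {'K': [[449.345, 0.0, 253.149], [0.0, 449.345, 190.647], [0.0, 0.0, 1.0]], 'view': [[0.392, 0.92, 0.005, -0.259], [-0.769, 0.325, 0.55, 0.288], [0.504, -0.22, 0.835, -1.464], [0.0, 0.0, 0.0, 1.0]]}
panel 0.66 123 312 [0.279 0.358 0.03 ]
panel 0.63 206 316 [0.544 0.233 0.024]
circle 0.79 131 332 [0.321 0.406 0.016]
circle 0.68 222 314 [0.583 0.21  0.016]
circle 0.55 293 177 [ 0.634 -0.188  0.026]
cradle 0.93 207 315 [0.544 0.232 0.017]
press 0.76 296 178 [ 0.646 -0.188  0.033]
knob_top 0.86 261 166 [ 0.631 -0.187  0.205]
knob_top 0.17 207 314 [0.543 0.23  0.017]
jar 0.87 277 324 [0.751 0.143 0.072]
sanding_block 0.66 296 274 [0.732 0.022 0.03 ]
top {'K': [[426.994, 0.0, 260.053], [0.0, 426.994, 192.827], [0.0, 0.0, 1.0]], 'view': [[-0.005, -1.0, -0.004, 0.069], [0.997, -0.005, 0.08, -0.515], [-0.08, -0.003, 0.997, -1.131], [0.0, 0.0, 0.0, 1.0]]}
panel 0.84 189 198 [0.524 0.23  0.045]
panel 0.83 289 149 [0.266 0.353 0.06 ]
circle 0.72 166 205 [0.589 0.216 0.015]
circle 0.67 268 129 [0.317 0.417 0.019]
cradle 0.67 184 196 [0.537 0.236 0.049]
cradle 0.56 130 375 [ 0.642 -0.197  0.2
[... 332 characters left out ...]
-12.3225374 ]), 'joint_vel': array([-0.11470583,  0.05631044, -0.09254434, -0.01437789, -0.02012451,
       -0.06292406,  0.01015129]), 'effort': array([-7.39987536e-04, -5.39532638e+01, -1.26656167e+00, -1.58883762e+01,
        1.01255835e-02,  1.36190549e-03,  6.16281895e-06]), 'eef_pos': array([ 0.16239147, -0.60359228,  0.23135055]), 'tool_rot': array([[ 9.65649506e-01,  2.59848091e-01,  3.01529154e-05],
       [ 2.59848092e-01, -9.65649490e-01, -1.80343931e-04],
       [-1.77448787e-05,  1.81984205e-04, -9.99999983e-01]]), 'wrist_force': array([-0.31500671,  0.44762412,  0.16571764]), 'torque': array([0.04743185, 0.04137058, 0.05314648]), 'grip_force': 0.0, 'width': 0.08569491834805715}
```

```bash
python3 -c "
import cv2,numpy as np
a=cv2.imread('pics/scene0.png');b=cv2.imread('pics/top0.png')
cv2.imwrite('pics/a.png',cv2.resize(b,(800,600),interpolation=cv2.INTER_CUBIC));cv2.imwrite('pics/b.png',cv2.resize(a,(800,600),interpolation=cv2.INTER_CUBIC))"
```

```text
(no output)
```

View pics/a.png

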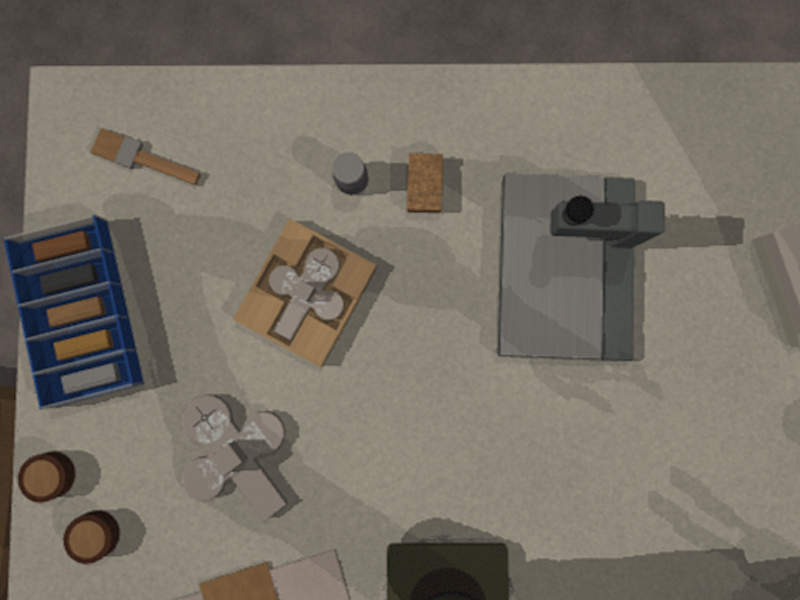

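View pics/b.png

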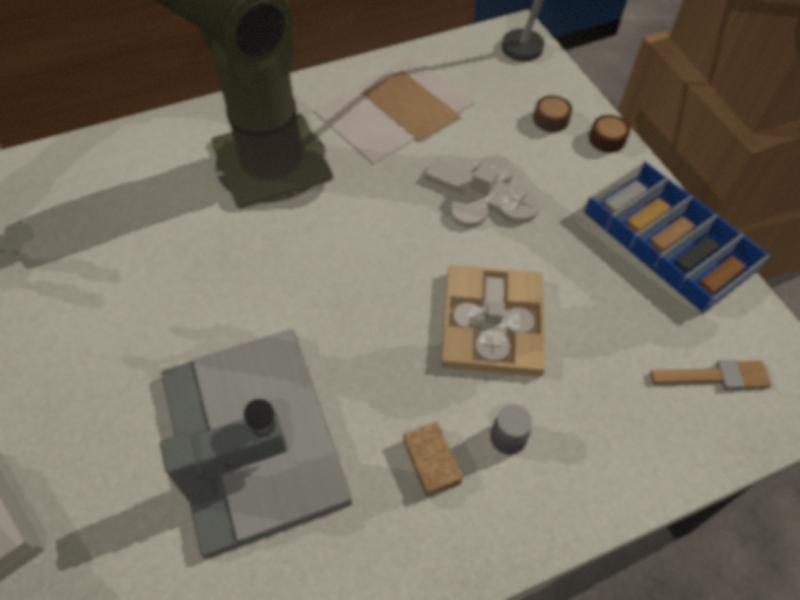

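The top view shows the small panel in its cradle at about (305,290) in the 800 px picture. Its marked lobe points up and to the right, at roughly -27° yaw. The press is nearly axis-aligned, with its knob at (578,210). The larger look-alike lies loose at (235,455). Next I move above the press table and look with the wrist camera.

```bash
cat >> h.py <<'E'
from scipy.spatial.transform import Rotation as Ro
def plan(pos,yaw,R=None,p=None):
    "shift (units) and rotvec from the present pose to tool-down pose"
    s=env.get_state(); R=np.array(s["tool_rot"]) if R is None else R; p=s["eef_pos"] if p is None else p
    c,q=np.cos(np.radians(yaw)),np.sin(np.radians(yaw))
    T=np.array([[c,q,0],[q,-c,0],[0,0,-1.]])
    print("shift",np.round(R.T@(np.array(pos)-p)/0.03,3),"rot",np.round(Ro.from_matrix(R.T@T).as_rotvec(),4))
E
python3 - <<'E'
from h import *
plan([.50,-.20,.34],0)
d=np.load("topd.npy"); c=env.get_calibration("top")
v,u=np.mgrid[:384,:512]
K=np.array(c["K"]);V=np.linalg.inv(np.array(c["view"]))
r=np.stack([(u-K[0,2])/K[0,0],-(v-K[1,2])/K[1,1],-np.ones_like(u)],-1)*d[...,None]
w=r@V[:3,:3].T+V[:3,3]
def sel(x0,x1,y0,y1,z0,z1):
    m=(w[...,0]>x0)&(w[...,0]<x1)&(w[...,1]>y0)&(w[...,1]<y1)&(w[...,2]>z0)&(w[...,2]<z1)&(d>0)
    return w[m]
k=sel(.55,.72,-.28,-.12,.195,.22); print("knob",len(k),np.median(k,0),(k.max(0)+k.min(0))/2,np.ptp(k,axis=0))
t=sel(.3,.85,-.4,0,.024,.036); print("table",cv2.minAreaRect(t[:,:2].astype(np.float32)),np.median(t[:,2]))
h=sel(.5,.75,-.42,-.1,.15,.17); print("head",cv2.minAreaRect(h[:,:2].astype(np.float32)))
cr=sel(.4,.68,.1,.35,.02,.032);print("cradle",cv2.minAreaRect(cr[:,:2].astype(np.float32)))
hb=sel(.4,.68,.1,.35,.042,.056);print("hub",len(hb),hb.mean(0))
E
```

```text
shift [ 14.363 -10.066  -3.624] rot [ 2.000e-04 -0.000e+00  2.629e-01]
knob 247 [ 0.63559001 -0.18825795  0.207146  ] [ 0.63601491 -0.1900778   0.20354011] [0.03817305 0.03950681 0.01646985]
table ((0.5760830640792847, -0.2121928185224533), (0.22849047183990479, 0.31765347719192505), 87.7301025390625) 0.029198139536492418
head ((0.63480544090271, -0.247411847114563), (0.15849067270755768, 0.05138557031750679), 87.41617584228516)
cradle ((0.5335441827774048, 0.2416563481092453), (0.1731094866991043, 0.20023755729198456), 61.33302307128906)
hub 113 [0.53334893 0.23980292 0.04704   ]
```

Emit:
send_rows(steps=[[85,[14.36,-10.07,-3.6],[0,0,0.26]],[85,[14.36,-10.07,-3.6],[0,0,0.26]],[85,[14.36,-10.07,-3.6],[0,0,0.26]],[85,[14.36,-10.07,-3.6],[0,0,0.26]],[85,[14.36,-10.07,-3.6],[0,0,0.26]],[85,[14.36,-10.07,-3.6],[0,0,0.26]],[85,[14.36,-10.07,-3.6],[0,0,0.26]],[85,[14.36,-10.07,-3.6],[0,0,0.26]]])

```text
clock: 1.9
eef_pos: [0.4777, -0.2262, 0.3325]
tool_rot: [[1.0, 0.003, 0.001], [0.003, -1.0, -0.001], [0.001, 0.001, -1.0]]
wrist_force: [0.9, 0.1, -0.2]
width: 0.0853
grip_force: 0.0
```

Run:
```python
from h import *
c=env.get_calibration("wrist"); im,d=env.capture("wrist"); cv2.imwrite("pics/w1.png",im)
print(np.round(np.linalg.inv(np.array(c["view"])),3).tolist(), np.round(c["K"],1).tolist())
for t in ["tip","knob_top","press"]:
    for m in env.mark_of("wrist",t)[:2]:
        r,q=m["location"]; print(t,round(m["confidence"],2),r,q,px2w(c,q,r,d[int(r),int(q)]))
v,u=np.mgrid[:384,:512];K=np.array(c["K"]);V=np.linalg.inv(np.array(c["view"]))
w=(np.stack([(u-K[0,2])/K[0,0],-(v-K[1,2])/K[1,1],-np.ones_like(u)],-1)*d[...,None])@V[:3,:3].T+V[:3,3]
k=w[(w[...,2]>.2)&(w[...,2]<.215)&(d>0)]; print("knob",len(k),(k.max(0)+k.min(0))/2,np.ptp(k,axis=0))
plan([.50,.23,.28],-28)
```

```text
[[0.003, 0.956, 0.292, 0.553], [-1.0, 0.003, 0.001, -0.227], [0.0, -0.292, 0.956, 0.475], [0.0, 0.0, 0.0, 1.0]] [[274.3, 0.0, 256.0], [0.0, 274.3, 189.4], [0.0, 0.0, 1.0]]
tip 0.52 51.2 228.7 [ 0.61419411 -0.19493642  0.11611857]
knob_top 0.95 2.5 214.5 [ 0.63532714 -0.19235971  0.20860852]
press 0.84 52.0 230.8 [ 0.61449072 -0.19683694  0.10933928]
knob 1130 [ 0.62780368 -0.19059418  0.20505807] [0.02243054 0.03926567 0.00958783]
shift [  0.85  -15.212   1.732] rot [ 1.000e-04 -7.000e-04  4.952e-01]
```

View pics/w1.png

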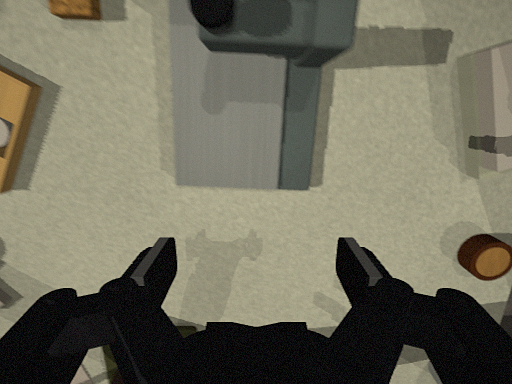

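The wrist view shows the press table edge at rows 10–188, with the knob cut off at the top near (212,5). That agrees with a tip at about (0.636, -0.190). Now to the cradle.

Emit:
send_rows(steps=[[60,[0.85,-15.2,1.7],[0,0,0.495]],[60,[0.85,-15.2,1.7],[0,0,0.495]],[60,[0.85,-15.2,1.7],[0,0,0.495]],[60,[0.85,-15.2,1.7],[0,0,0.495]],[60,[0.85,-15.2,1.7],[0,0,0.495]],[60,[0.85,-15.2,1.7],[0,0,0.495]],[60,[0.85,-15.2,1.7],[0,0,0.495]],[60,[0.85,-15.2,1.7],[0,0,0.495]]])

```text
clock: 3.1
eef_pos: [0.5003, 0.2308, 0.28]
tool_rot: [[0.883, -0.47, -0.001], [-0.47, -0.883, 0.001], [-0.001, -0.0, -1.0]]
wrist_force: [-0.3, -0.8, 0.4]
width: 0.0603
grip_force: 0.0
```

```bash
cat >> h.py <<'E'
def wrist(name):
    c=env.get_calibration("wrist"); im,d=env.capture("wrist"); cv2.imwrite(f"pics/{name}.png",im)
    v,u=np.mgrid[:384,:512];K=np.array(c["K"]);V=np.linalg.inv(np.array(c["view"]))
    w=(np.stack([(u-K[0,2])/K[0,0],-(v-K[1,2])/K[1,1],-np.ones_like(u)],-1)*d[...,None])@V[:3,:3].T+V[:3,3]
    return c,im,d,w
def rect(w,d,b):
    m=(d>0)
    for i in range(3): m&=(w[...,i]>b[2*i])&(w[...,i]<b[2*i+1])
    p=w[m]; return len(p),p.mean(0).round(4),cv2.minAreaRect(p[:,:2].astype(np.float32))
E
python3 - <<'E'
from h import *
s=env.get_state(); print(s["eef_pos"],s["joint_vel"].round(2),s["width"])
c,im,d,w=wrist("w2")
print("hub",rect(w,d,[.48,.58,.2,.29,.042,.054])); print("cradle",rect(w,d,[.4,.66,.1,.36,.021,.031]))
for t in ["panel","circle","cradle"]:
    for m in env.mark_of("wrist",t)[:2]:
        r,q=m["location"]; print(t,round(m["confidence"],2),r,q,px2w(c,q,r,z=.018 if t=="circle" else .004))
E
```

```text
[0.50034527 0.2307644  0.28003817] [-21.2    8.21   9.82 -11.87  -2.97   4.69 -13.74] 0.060286748921004614
hub (408, array([0.5336, 0.2406, 0.0474]), ((0.5335691571235657, 0.24064643681049347), (0.026222212240099907, 0.02704080380499363), 61.35078048706055))
cradle (8384, array([0.5366, 0.2399, 0.0256]), ((0.5328351259231567, 0.2421678602695465), (0.1725933700799942, 0.20052935183048248), 61.30224609375))
panel 0.97 303.7 255.1 [0.26105389 0.35911961 0.004     ]
panel 0.95 142.6 238.5 [0.53125652 0.24327659 0.004     ]
circle 0.79 97.5 236.5 [0.58849783 0.21358676 0.018     ]
circle 0.75 295.7 212.9 [0.32081616 0.410868   0.018     ]
```

View pics/w2.png

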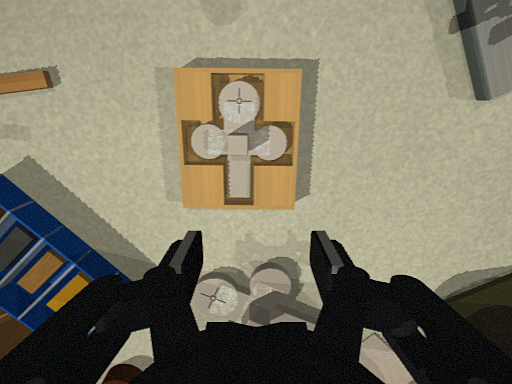

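The wrist view confirms the panel in its cradle, with the hub at px (238,145). The slots are wider than the fingers. I go over the hub, then down.

Run:
```python
from h import *
plan([.5336,.2406,.022],-28.6)
```

```text
shift [ 0.714 -0.967  8.614] rot [ 0.0022 -0.0007  0.0046]
```

Emit:
send_rows(steps=[[60,[0.71,-0.97,1.8],[0.002,0,0.005]],[60,[0.71,-0.97,3.8],[0.002,0,0.005]],[60,[0.71,-0.97,5.6],[0.002,0,0.005]],[60,[0.71,-0.97,6.8],[0.002,0,0.005]],[60,[0.71,-0.97,7.6],[0.002,0,0.005]],[60,[0.71,-0.97,8.2],[0.002,0,0.005]],[60,[0.71,-0.97,8.6],[0.002,0,0.005]],[60,[0.71,-0.97,8.6],[0.002,0,0.005]]])

```text
clock: 4.3
eef_pos: [0.5334, 0.243, 0.0226]
tool_rot: [[0.879, -0.478, 0.0], [-0.478, -0.879, 0.001], [-0.0, -0.001, -1.0]]
wrist_force: [0.3, -0.0, 1.3]
width: 0.0601
grip_force: 0.0
```

Emit:
send_rows(newtons=40, steps=[[10,[0,0,0],[0,0,0]],[10,[0,0,0],[0,0,0]],[10,[0,0,0],[0,0,0]],[10,[0,0,0],[0,0,0]],[10,[0,0,0],[0,0,0]]])

```text
clock: 4.92
eef_pos: [0.5339, 0.2441, 0.0238]
tool_rot: [[0.879, -0.477, 0.002], [-0.477, -0.879, 0.002], [0.001, -0.003, -1.0]]
wrist_force: [-0.6, -0.2, 5.9]
width: 0.0276
grip_force: 41.9
```

Emit:
send_rows(steps=[[10,[0,0,-0.5],[0,0,0]],[10,[0,0,-1.5],[0,0,0]],[10,[0,0,-3],[0,0,0]],[10,[0,0,-4],[0,0,0]],[10,[0,0,-4.5],[0,0,0]],[10,[0,0,-4.5],[0,0,0]]])

```text
clock: 5.68
eef_pos: [0.5335, 0.2438, 0.1586]
tool_rot: [[0.879, -0.477, 0.002], [-0.477, -0.879, 0.002], [0.001, -0.003, -1.0]]
wrist_force: [0.1, -0.2, -1.5]
width: 0.0271
grip_force: 41.0
```

Run:
```python
from h import *
s=env.get_state(); print(s["eef_pos"],s["width"],s["grip_force"],s["wrist_force"])
plan([.512,-.185,.16],-2.4)
c,im,d,w=wrist("w3")
```

```text
[0.53345494 0.24378692 0.1585754 ] 0.027140326337239944 40.95629096031189 [ 0.05630533 -0.19196858 -1.52757734]
shift [ 6.188 12.904 -0.084] rot [-0.003  -0.0016 -0.4553]
```

View pics/w3.png

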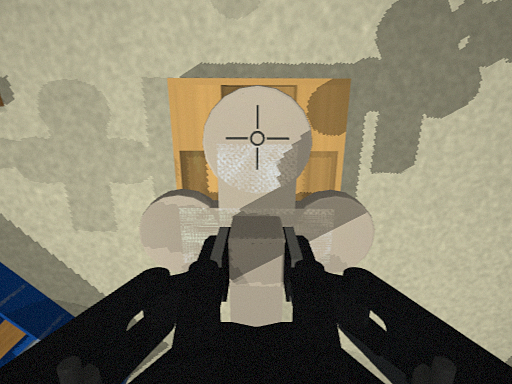

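The panel is held level and free of the cradle, with its circle at px (257,138). I carry it to the press.

Emit:
send_rows(steps=[[10,[6.19,12.9,-0.1],[-0.003,-0.0016,-0.455]],[10,[6.19,12.9,-0.1],[-0.003,-0.0016,-0.455]],[10,[6.19,12.9,-0.1],[-0.003,-0.0016,-0.455]],[10,[6.19,12.9,-0.1],[-0.003,-0.0016,-0.455]],[10,[6.19,12.9,-0.1],[-0.003,-0.0016,-0.455]],[10,[6.19,12.9,-0.1],[-0.003,-0.0016,-0.455]],[10,[6.19,12.9,-0.1],[-0.003,-0.0016,-0.455]],[10,[6.19,12.9,-0.1],[-0.003,-0.0016,-0.455]]])

```text
clock: 6.72
eef_pos: [0.5092, -0.1919, 0.1582]
tool_rot: [[0.999, -0.053, -0.005], [-0.053, -0.999, -0.004], [-0.005, 0.004, -1.0]]
wrist_force: [-0.2, 1.0, -2.4]
width: 0.0272
grip_force: 40.9
```

Emit:
send_rows(steps=[[10,[0,0,0],[0,0,0]],[10,[0,0,0],[0,0,0]],[10,[0,0,0],[0,0,0]]])

```text
clock: 7.1
eef_pos: [0.512, -0.1835, 0.1599]
tool_rot: [[0.999, -0.039, -0.002], [-0.039, -0.999, -0.0], [-0.002, 0.0, -1.0]]
wrist_force: [0.4, 0.6, -1.2]
width: 0.0277
grip_force: 40.9
```

Run:
```python
from h import *
s=env.get_state(); print(s["eef_pos"],s["width"],s["grip_force"],s["tool_rot"].round(4))
plan([.512,-.185,.051],-2.4)
c,im,d,w=wrist("w4")
for t in ["tip","circle","knob_top"]:
    for m in env.mark_of("wrist",t)[:2]:
        r,q=m["location"]; print(t,round(m["confidence"],2),r,q,px2w(c,q,r,d[int(r),int(q)]))
```

```text
[ 0.51203383 -0.18349492  0.15988413] 0.02771302645289497 40.909969210624695 [[ 9.992e-01 -3.950e-02 -1.700e-03]
 [-3.950e-02 -9.992e-01 -0.000e+00]
 [-1.700e-03  1.000e-04 -1.000e+00]]
shift [0.007 0.05  3.629] rot [0.0001 0.0017 0.0024]
```

Nothing was detected in this view. I lower the panel.

Emit:
send_rows(steps=[[10,[0,0.05,1],[0,0.0017,0]],[10,[0,0.05,2],[0,0.0017,0]],[10,[0,0.05,2.9],[0,0.0017,0]],[10,[0,0.05,3.3],[0,0.0017,0]],[10,[0,0.05,3.5],[0,0.0017,0]],[10,[0,0.05,3.6],[0,0.0017,0]],[10,[0,0.05,3.62],[0,0.0017,0]],[10,[0,0.05,3.62],[0,0.0017,0]]])

```text
clock: 8.3
eef_pos: [0.512, -0.1868, 0.052]
tool_rot: [[0.999, -0.042, 0.001], [-0.042, -0.999, -0.001], [0.001, 0.001, -1.0]]
wrist_force: [-0.6, 0.4, -1.6]
width: 0.0272
grip_force: 40.9
```

Emit:
send_rows(steps=[[10,[0,0,0.04],[0,0,0]],[10,[0,0,0.07],[0,0,0]],[10,[0,0,0.1],[0,0,0]],[10,[0,0,0.1],[0,0,0]]])

```text
clock: 8.8
eef_pos: [0.5118, -0.1869, 0.0498]
tool_rot: [[0.999, -0.042, 0.001], [-0.042, -0.999, -0.001], [0.001, 0.001, -1.0]]
wrist_force: [-1.9, 0.2, 11.7]
width: 0.0269
grip_force: 42.6
```

Emit:
send_rows(steps=[[60,[0,0,0],[0,0,0]],[60,[0,0,0],[0,0,0]],[60,[0,0,0],[0,0,0]],[60,[0,0,-1],[0,0,0]],[60,[0,0,-2.5],[0,0,0]],[60,[-1.5,0,-4],[0,0,0]],[60,[-3,0,-4],[0,0,0]],[60,[-3,0,-4],[0,0,0]]])

```text
clock: 9.8
eef_pos: [0.4169, -0.183, 0.1687]
tool_rot: [[0.999, -0.044, -0.005], [-0.044, -0.999, -0.001], [-0.005, 0.001, -1.0]]
wrist_force: [0.2, -0.3, -0.1]
width: 0.0603
grip_force: 0.0
```

Run:
```python
from h import *
s=env.get_state(); print(s["eef_pos"],s["width"],s["grip_force"])
c,im,d,w=wrist("w5")
print("hub",rect(w,d,[.47,.55,-.24,-.13,.068,.08])); print("top",rect(w,d,[.4,.62,-.28,-.08,.04,.048]))
for t in ["tip","circle","panel"]:
    for m in env.mark_of("wrist",t)[:2]:
        r,q=m["location"]; print(t,round(m["confidence"],2),r,q,px2w(c,q,r,d[int(r),int(q)]),px2w(c,q,r,z=.044))
```

```text
[ 0.41690273 -0.18304235  0.16873118] 0.06025908283528272 0.0
hub (1304, array([ 0.5121, -0.1878,  0.0733]), ((0.5120841264724731, -0.18785804510116577), (0.027876321226358414, 0.02813544124364853), 87.30897521972656))
top (12070, array([ 0.5147, -0.1878,  0.0436]), ((0.5076043009757996, -0.1858420968055725), (0.12548373639583588, 0.14488457143306732), 50.075992584228516))
circle 0.65 6.7 256.4 [ 0.57069522 -0.19163641  0.0440749 ] [ 0.57071722 -0.19163754  0.044     ]
panel 0.75 84.3 253.3 [ 0.50783596 -0.18631239  0.07250027] [ 0.50967859 -0.18615587  0.044     ]
```

View pics/w5.png

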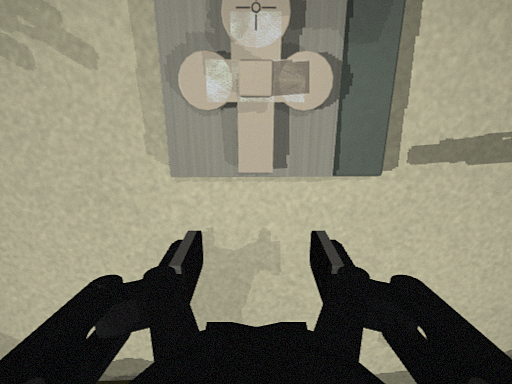

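The panel lies flat, with its hub at px (255,78) and yaw of about -2.7°. The circle is at (256,7), about 65 mm short of the tip. I tilt the tool to see the tip and circle in one view.

Run:
```python
from h import *
s=env.get_state();R=np.array(s["tool_rot"]);p=s["eef_pos"]
print((R.T@(np.array([.455,-.187,.105])-p)/.03).round(2))
```

```text
[1.06 0.09 2.11]
```

Emit:
send_rows(steps=[[60,[0.5,0.05,1.0],[0,0.15,0]],[60,[1.06,0.09,2.1],[0,0.32,0]],[60,[1.06,0.09,2.1],[0,0.48,0]],[60,[1.06,0.09,2.1],[0,0.61,0]],[60,[1.06,0.09,2.1],[0,0.61,0]],[60,[1.06,0.09,2.1],[0,0.61,0]],[60,[1.06,0.09,2.1],[0,0.61,0]]])

```text
clock: 10.88
eef_pos: [0.4265, -0.1767, 0.0827]
tool_rot: [[0.981, 0.13, 0.142], [0.125, -0.991, 0.046], [0.147, -0.027, -0.989]]
wrist_force: [-0.3, 1.6, -2.7]
width: 0.06
grip_force: 0.0
```

Run:
```python
from h import *
s=env.get_state(); print(s["eef_pos"])
c,im,d,w=wrist("w6")
np.save("cal6.npy",c,allow_pickle=True)
print("hub",rect(w,d,[.47,.55,-.24,-.13,.068,.08]))
for t,z in [("tip",.052),("circle",.044)]:
    for m in env.mark_of("wrist",t)[:2]:
        r,q=m["location"]; print(t,round(m["confidence"],2),r,q,px2w(c,q,r,z=z))
for t in ["circle","panel"]: pass
top,dt=env.capture("top"); ct=env.get_calibration("top")
v,u=np.mgrid[:384,:512];K=np.array(ct["K"]);V=np.linalg.inv(np.array(ct["view"]))
cv2.imwrite("pics/w6c.png",cv2.resize(im[0:150,180:330],(800,800),interpolation=cv2.INTER_CUBIC)[:600])
```

```text
[ 0.42649702 -0.17670379  0.08270727]
hub (2544, array([ 0.5117, -0.1878,  0.0734]), ((0.5119675397872925, -0.1879836916923523), (0.028021259233355522, 0.028239665552973747), 87.27189636230469))
circle 0.74 7.2 307.6 [ 0.57103534 -0.19117005  0.044     ]
```

View pics/w6c.png

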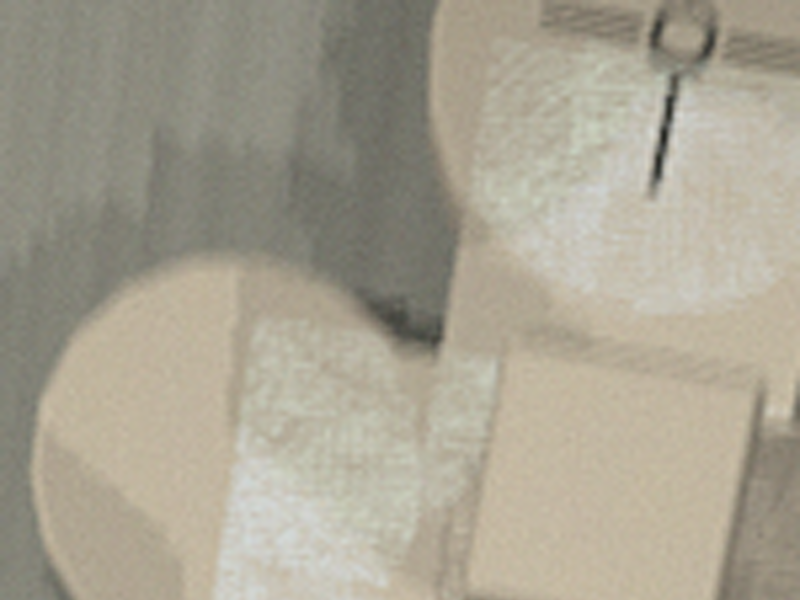

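The twisted view cannot reach the tip. I rise upright instead and measure knob and hub from straight above with the same camera.

Run:
```python
from h import *
plan([.50,-.19,.35],-2.6)
```

```text
shift [ 3.681  0.504 -8.491] rot [-0.0421 -0.1423  0.1729]
```

Emit:
send_rows(steps=[[60,[-0.2,0,-1.5],[-0.02,-0.07,0.08]],[60,[0.5,0.1,-3.5],[-0.042,-0.142,0.173]],[60,[2,0.3,-5.5],[-0.042,-0.142,0.173]],[60,[3.68,0.5,-7.5],[-0.042,-0.142,0.173]],[60,[3.68,0.5,-8.5],[-0.042,-0.142,0.173]],[60,[3.68,0.5,-8.5],[-0.042,-0.142,0.173]],[60,[3.68,0.5,-8.5],[-0.042,-0.142,0.173]],[60,[3.68,0.5,-8.5],[-0.042,-0.142,0.173]]])

```text
clock: 12.08
eef_pos: [0.4987, -0.1897, 0.3504]
tool_rot: [[0.999, -0.044, -0.0], [-0.044, -0.999, -0.006], [-0.0, 0.006, -1.0]]
wrist_force: [0.3, -0.5, 0.2]
width: 0.06
grip_force: 0.0
```

Emit:
send_rows(steps=[[60,[0,0,0],[0,0,0]],[60,[0,0,0],[0,0,0]]])

```text
clock: 12.32
eef_pos: [0.4993, -0.1894, 0.3508]
tool_rot: [[0.999, -0.044, 0.001], [-0.044, -0.999, -0.003], [0.001, 0.003, -1.0]]
wrist_force: [-0.2, -0.2, -0.4]
width: 0.06
grip_force: 0.0
```

Run:
```python
from h import *
s=env.get_state(); print(s["eef_pos"],s["tool_rot"].round(3).tolist())
c,im,d,w=wrist("w7")
print("hub",rect(w,d,[.47,.55,-.24,-.13,.068,.08]))
m=(d>0)&(w[...,2]>.199)&(w[...,2]<.215)&(abs(w[...,1]+.19)<.04)&(abs(w[...,0]-.636)<.04)
p=w[m]; print("knob",cv2.minEnclosingCircle(p[:,:2].astype(np.float32)),p.mean(0),np.where(m)[0].min())
print("knob flat",(lambda q:(len(q),q.mean(0),np.ptp(q,axis=0)))(p[abs(p[:,2]-.2075)<.002]))
print("head",rect(w,d,[.56,.7,-.36,-.15,.155,.165])); 
for t in ["circle","knob_top"]:
    for q in env.mark_of("wrist",t)[:2]:
        r,k=q["location"]; print(t,round(q["confidence"],2),r,k,px2w(c,k,r,z=.044 if t=="circle" else .208))
im,d=env.capture("top"); c=env.get_calibration("top")
v,u=np.mgrid[:384,:512];K=np.array(c["K"]);V=np.linalg.inv(np.array(c["view"]))
w=(np.stack([(u-K[0,2])/K[0,0],-(v-K[1,2])/K[1,1],-np.ones_like(u)],-1)*d[...,None])@V[:3,:3].T+V[:3,3]
p=w[(d>0)&(w[...,2]>.199)&(w[...,2]<.215)&(abs(w[...,1]+.19)<.03)&(abs(w[...,0]-.636)<.03)]
if len(p): print("top knob",len(p),p.mean(0),cv2.minEnclosingCircle(p[:,:2].astype(np.float32)))
```

```text
[ 0.49930093 -0.18939216  0.35081576] [[0.999, -0.044, 0.001], [-0.044, -0.999, -0.003], [0.001, 0.003, -1.0]]
hub (355, array([ 0.5124, -0.1874,  0.0733]), ((0.5121853351593018, -0.18738329410552979), (0.02785358391702175, 0.027712004259228706), 87.31245422363281))
knob ((0.636479377746582, -0.19032889604568481), 0.01987510360777378) [ 0.63595506 -0.19038582  0.20718889] 13
knob flat (1462, array([ 0.63658094, -0.19050323,  0.20742689]), array([0.03852596, 0.03763486, 0.00388712]))
head (3421, array([ 0.632 , -0.2438,  0.1593]), ((0.6342165470123291, -0.24630112946033478), (0.15463098883628845, 0.05043556168675423), 87.64864349365234))
circle 0.94 108.4 252.8 [ 0.57028816 -0.1895726   0.044     ]
knob_top 0.61 34.4 250.6 [ 0.63744962 -0.19213986  0.208     ]
top knob 237 [ 0.635918   -0.18888295  0.20692743] ((0.6370447874069214, -0.19020146131515503), 0.02044740691781044)
```

The tip estimates agree at (0.6366, -0.1904). The circle is at (0.570, -0.190), so it needs about 66.5 mm along +x. I grip the tail at panel x = -70 mm.

Run:
```python
from h import *
plan([.4422,-.1844,.12],-2.7)
plan([.4422,-.1844,.033],-2.7)
```

```text
shift [-1.931 -0.1    7.704] rot [ 0.0027 -0.0018  0.0034]
shift [-1.937 -0.107 10.604] rot [ 0.0027 -0.0018  0.0034]
```

Emit:
send_rows(steps=[[60,[-1,-0.05,2],[0.0027,-0.0018,0.003]],[60,[-1.93,-0.1,4],[0.0027,-0.0018,0.003]],[60,[-1.93,-0.1,6],[0.0027,-0.0018,0.003]],[60,[-1.93,-0.1,7.7],[0.0027,-0.0018,0.003]],[60,[-1.93,-0.1,8.5],[0.0027,-0.0018,0.003]],[60,[-1.93,-0.1,8.5],[0.0027,-0.0018,0.003]]])

```text
clock: 13.28
eef_pos: [0.4414, -0.1842, 0.0949]
tool_rot: [[0.999, -0.046, -0.003], [-0.046, -0.999, 0.001], [-0.003, -0.001, -1.0]]
wrist_force: [0.2, 0.6, 0.3]
width: 0.0598
grip_force: 0.0
```

Run:
```python
from h import *
plan([.4422,-.1844,.033],-2.7)
```

```text
shift [0.032 0.007 2.065] rot [-0.0009  0.0029  0.0007]
```

Emit:
send_rows(newtons=25, steps=[[60,[0,0,0.8],[0,0,0]],[60,[0,0,1.4],[0,0,0]],[60,[0,0,1.8],[0,0,0]],[60,[0,0,2.05],[0,0,0]],[60,[0,0,2.05],[0,0,0]],[60,[0,0,2.05],[0,0,0]]])

```text
clock: 14.02
eef_pos: [0.4428, -0.1846, 0.0354]
tool_rot: [[0.999, -0.047, 0.001], [-0.047, -0.999, -0.001], [0.001, 0.001, -1.0]]
wrist_force: [-0.1, -0.3, 0.4]
width: 0.0599
grip_force: 0.0
```

Emit:
send_rows(newtons=25, steps=[[20,[0,0,0],[0,0,0]],[20,[0,0,0],[0,0,0]],[20,[0,0,0],[0,0,0]],[20,[0,0,0],[0,0,0]],[20,[0,0,0],[0,0,0]]])

```text
clock: 14.65
eef_pos: [0.4426, -0.1845, 0.0353]
tool_rot: [[0.999, -0.046, 0.001], [-0.046, -0.999, -0.001], [0.001, 0.001, -1.0]]
wrist_force: [-0.6, -0.3, 6.4]
width: 0.0331
grip_force: 25.2
```

Run:
```python
from h import *
s=env.get_state(); print(s["eef_pos"],s["tool_rot"].round(4).tolist())
c,im,d,w=wrist("w8")
print("hub",rect(w,d,[.47,.55,-.24,-.13,.068,.08]))
for q in env.mark_of("wrist","circle")[:2]:
    r,k=q["location"]; print(round(q["confidence"],2),r,k,px2w(c,k,r,z=.044))
```

```text
[ 0.44261261 -0.18454156  0.03527927] [[0.9989, -0.0464, 0.0009], [-0.0464, -0.9989, -0.0007], [0.0009, 0.0007, -1.0]]
hub (5709, array([ 0.5128, -0.1885,  0.0734]), ((0.5121488571166992, -0.18838535249233246), (0.028146475553512573, 0.028192657977342606), 87.63549041748047))
```

Emit:
send_rows(steps=[[20,[0.2,-0.01,0],[0,0,0]],[20,[0.6,-0.03,0],[0,0,0]],[20,[1.0,-0.05,0],[0,0,0]],[20,[1.4,-0.07,0],[0,0,0]],[20,[1.8,-0.09,0],[0,0,0]],[20,[2.1,-0.11,0],[0,0,0]],[20,[2.2,-0.12,0],[0,0,0]],[20,[2.2,-0.12,0],[0,0,0]]])

```text
clock: 15.75
eef_pos: [0.5072, -0.1838, 0.0353]
tool_rot: [[0.999, -0.046, -0.002], [-0.046, -0.999, -0.001], [-0.002, 0.001, -1.0]]
wrist_force: [-4.5, 0.3, 8.8]
width: 0.0332
grip_force: 25.5
```

Emit:
send_rows(steps=[[20,[0,0,0],[0,0,0]],[20,[0,0,0],[0,0,0]]])

```text
clock: 16.0
eef_pos: [0.5072, -0.1838, 0.0353]
tool_rot: [[0.999, -0.046, -0.002], [-0.046, -0.999, -0.001], [-0.002, 0.001, -1.0]]
wrist_force: [-3.8, 0.6, 8.9]
width: 0.0333
grip_force: 25.4
```

Run:
```python
from h import *
s=env.get_state(); print(s["eef_pos"],s["tool_rot"].round(4).tolist(),s["wrist_force"])
c,im,d,w=wrist("w9")
n,mn,r=rect(w,d,[.53,.62,-.24,-.13,.068,.08]); print("hub",n,mn,r)
a=np.radians(r[2]-90); h=np.array(r[0]); print("circle",h+.058*np.array([np.cos(a),np.sin(a)]))
```

```text
[ 0.50721004 -0.18380795  0.03528003] [[0.9989, -0.0464, -0.0019], [-0.0464, -0.9989, -0.0007], [-0.0018, 0.0007, -1.0]] [-3.82612542  0.56993515  8.88594386]
hub 5707 [ 0.5774 -0.1878  0.0735] ((0.5767807364463806, -0.18775609135627747), (0.02839500829577446, 0.02773910202085972), 87.26195526123047)
circle [ 0.63471452 -0.19052673]
```

View pics/w9.png

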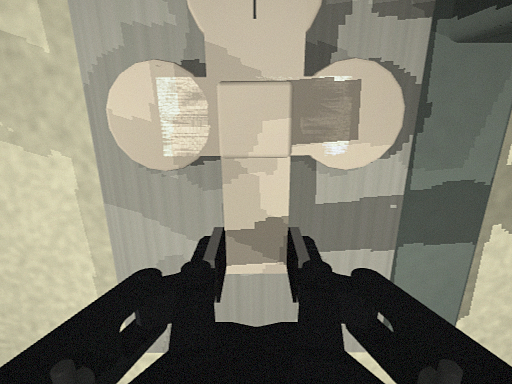

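The panel is 1.9 mm short. I nudge it a little further.

Emit:
send_rows(steps=[[20,[0.03,0,0],[0,0,0]],[20,[0.07,0,0],[0,0,0]],[20,[0.07,0,0],[0,0,0]],[20,[0.07,0,0],[0,0,0]]])

```text
clock: 16.55
eef_pos: [0.5086, -0.1839, 0.0353]
tool_rot: [[0.999, -0.046, -0.003], [-0.046, -0.999, -0.001], [-0.003, 0.001, -1.0]]
wrist_force: [-5.4, 0.4, 10.3]
width: 0.033
grip_force: 25.6
```

Run:
```python
from h import *
for i in range(2):
    c,im,d,w=wrist("w10")
    n,mn,r=rect(w,d,[.53,.62,-.24,-.13,.068,.08])
    a=np.radians(r[2]-90); h=np.array(r[0]); print(r,"circle",h+.058*np.array([np.cos(a),np.sin(a)]))
```

```text
((0.5782703161239624, -0.1877547800540924), (0.0281497985124588, 0.027769451960921288), 87.69495391845703) circle [ 0.63622339 -0.19008753]
((0.5782985091209412, -0.18779540061950684), (0.02820221707224846, 0.027657262980937958), 87.3841781616211) circle [ 0.63623807 -0.19044245]
```

Emit:
send_rows(steps=[[60,[0,0,0],[0,0,0]],[60,[0,0,0],[0,0,0]],[60,[0,0,0],[0,0,0]],[60,[0,0,-0.5],[0,0,0]],[60,[-0.3,0,-2],[0,0,0]],[60,[-0.6,0,-4],[0,0,0]],[40,[-0.6,0,-6],[0,0,0]],[0,[-0.6,0,-8],[0,0,0]]])

```text
clock: 17.65
eef_pos: [0.4921, -0.1827, 0.2778]
tool_rot: [[0.999, -0.045, 0.001], [-0.045, -0.999, -0.0], [0.001, 0.0, -1.0]]
wrist_force: [0.9, -0.7, -0.3]
width: 0.0243
grip_force: 0.0
```

Emit:
send_rows(steps=[[0,[0,0,-1],[0,0,0]],[0,[0,0,-1.5],[0,0,0]],[0,[0,0,-1.5],[0,0,0]],[0,[0,0,-1.5],[0,0,0]]])

```text
clock: 18.15
eef_pos: [0.4916, -0.1834, 0.3184]
tool_rot: [[0.999, -0.046, -0.003], [-0.046, -0.999, -0.0], [-0.003, 0.0, -1.0]]
wrist_force: [-0.0, 0.9, -0.1]
width: -0.0002
grip_force: 0.0
```

Run:
```python
from h import *
s=env.get_state(); print(s["eef_pos"],s["width"])
c,im,d,w=wrist("w11")
n,mn,r=rect(w,d,[.53,.62,-.24,-.13,.068,.08])
a=np.radians(r[2]-90); h=np.array(r[0]); print(r,mn,"circle",h+.058*np.array([np.cos(a),np.sin(a)]))
m=(d>0)&(w[...,2]>.199)&(w[...,2]<.215)&(abs(w[...,1]+.19)<.04)&(abs(w[...,0]-.636)<.04)
p=w[m]; print("knob",cv2.minEnclosingCircle(p[:,:2].astype(np.float32)),p.mean(0),np.where(m)[0].min())
plan([.6366,-.1904,.24],-2.6)
```

```text
[ 0.49160922 -0.1833998   0.31838976] -0.00018644659383054504
((0.578578770160675, -0.1874445676803589), (0.027132214978337288, 0.026701804250478745), 87.33804321289062) [ 0.5786 -0.1874  0.0734] circle [ 0.63651618 -0.19013827]
knob ((0.6364116668701172, -0.19044819474220276), 0.020026009529829025) [ 0.63289252 -0.19025723  0.20711699] 0
shift [4.844 0.01  2.597] rot [ 0.      0.0027 -0.0009]
```

The circle and tip agree within 0.5 mm. I move over the knob with shut fingers.

Emit:
send_rows(steps=[[0,[2,0,0.2],[0,0.003,0]],[0,[3.9,0,0.8],[0,0.003,0]],[0,[4.84,0.01,1.8],[0,0.003,0]],[0,[4.84,0.01,2.6],[0,0.003,0]],[0,[4.84,0.01,2.9],[0,0.003,0]],[0,[4.84,0.01,3.2],[0,0.003,0]],[0,[4.84,0.01,3.4],[0,0.003,0]],[0,[4.84,0.01,3.4],[0,0.003,0]]])

```text
clock: 19.2
eef_pos: [0.6374, -0.1906, 0.218]
tool_rot: [[0.999, -0.047, 0.003], [-0.047, -0.999, -0.001], [0.003, 0.001, -1.0]]
wrist_force: [-0.2, -0.3, 0.7]
width: -0.0002
grip_force: 0.0
```

Now press slowly, 0.218 → about 0.203 first.

Emit:
send_rows(steps=[[0,[0,0,0.15],[0,0,0]],[0,[0,0,0.3],[0,0,0]],[0,[0,0,0.4],[0,0,0]],[0,[0,0,0.5],[0,0,0]],[0,[0,0,0.5],[0,0,0]]])

```text
clock: 19.82
eef_pos: [0.6377, -0.1904, 0.203]
tool_rot: [[0.999, -0.047, 0.003], [-0.047, -0.999, -0.001], [0.003, 0.001, -1.0]]
wrist_force: [-1.2, -0.5, 3.9]
width: -0.0001
grip_force: 1.8
```

Emit:
send_rows(steps=[[0,[0,0,0.04],[0,0,0]],[0,[0,0,0.08],[0,0,0]],[0,[0,0,0.12],[0,0,0]],[0,[0,0,0.12],[0,0,0]]])

```text
clock: 20.32
eef_pos: [0.6377, -0.1903, 0.1999]
tool_rot: [[0.999, -0.047, 0.004], [-0.047, -0.999, -0.001], [0.004, 0.001, -1.0]]
wrist_force: [-2.7, -1.6, 6.7]
width: 0.0001
grip_force: 3.7
```

Emit:
send_rows(steps=[[0,[0,0,0.04],[0,0,0]],[0,[0,0,0.08],[0,0,0]],[0,[0,0,0.12],[0,0,0]],[0,[0,0,0.12],[0,0,0]]])

```text
clock: 20.82
eef_pos: [0.6378, -0.1903, 0.199]
tool_rot: [[0.999, -0.047, 0.005], [-0.047, -0.999, -0.002], [0.005, 0.002, -1.0]]
wrist_force: [-6.4, -0.9, 20.1]
width: 0.0003
grip_force: 10.1
```

The force jumped to 20 N with the travel stopped, so the tip is on the panel. I retract.

Emit:
send_rows(steps=[[0,[0,0,0],[0,0,0]],[0,[0,0,-0.2],[0,0,0]],[0,[0,0,-0.5],[0,0,0]],[0,[0,0,-1],[0,0,0]],[0,[0,0,-2.5],[0,0,0]],[0,[-1.5,0,-3.6],[0,0,0]],[0,[-3.5,0,-3.8],[0,0,0]],[0,[-4.5,0,-3.8],[0,0,0]]])

```text
clock: 21.82
eef_pos: [0.5001, -0.1837, 0.3102]
tool_rot: [[0.999, -0.046, 0.003], [-0.046, -0.999, -0.002], [0.003, 0.002, -1.0]]
wrist_force: [1.4, 0.4, 0.4]
width: 0.0002
grip_force: 0.0
```

Emit:
send_rows(steps=[[0,[-0.1,0,0],[0,0,0]],[0,[-0.1,0,0],[0,0,0]],[0,[-0.1,0,0],[0,0,0]]])

```text
clock: 22.2
eef_pos: [0.5007, -0.1835, 0.3092]
tool_rot: [[0.999, -0.047, 0.004], [-0.047, -0.999, 0.001], [0.004, -0.001, -1.0]]
wrist_force: [-1.2, -1.0, 0.5]
width: -0.0002
grip_force: 0.0
```

Run:
```python
from h import *
s=env.get_state(); print(s["eef_pos"],s["wrist_force"])
c,im,d,w=wrist("w12")
n,mn,r=rect(w,d,[.53,.62,-.24,-.13,.068,.08])
a=np.radians(r[2]-90); h=np.array(r[0]); print(r,mn,"circle",h+.058*np.array([np.cos(a),np.sin(a)]))
m=(d>0)&(w[...,2]>.195)&(w[...,2]<.215)&(abs(w[...,1]+.19)<.04)&(abs(w[...,0]-.636)<.04)
p=w[m]; print("knob",cv2.minEnclosingCircle(p[:,:2].astype(np.float32)),np.median(p,0))
```

```text
[ 0.5006545  -0.183498    0.30918794] [-1.21994626 -0.99194013  0.53887594]
((0.5782530903816223, -0.1869049221277237), (0.026666544377803802, 0.02784915640950203), 87.38347625732422) [ 0.578  -0.1871  0.0734] circle [ 0.63619262 -0.18955268]
knob ((0.6364408731460571, -0.19046026468276978), 0.019957248121500015) [ 0.63551799 -0.1903518   0.20735986]
```

The panel is still in place, the knob is back up and the arm is clear. I hand the job in.

```bash
python3 -c "
from plant import env
print(env.job_done())"
```

```text
the job is handed in; nothing more can be done
None
```

The job is handed in (no verdict was returned): the panel was laid on the press table, slid under the punch and marked, with the circle about 1 mm from the tip by my last measurement, the punch back up, the arm clear, and no contact with the jar or sanding block.

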